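# Tuck a banded tile bundle under the press arm

### The arm

A 6-joint arm with a two-finger parallel gripper is mounted at the origin on a cart in front of the work surface, level with it; the furniture and walls round the work are solid. World frame = base frame: x ahead of the robot, y to its left, z up, the work surface at z = 0. Lengths are in m, angles in rad, forces in N, time in s.
With the tool pointing down it reaches from about 0.35 to 0.975 m from the base axis. Payload 4.9 kg.
Tool frame: the origin (TCP) lies on the centre line of the jaws, within the pads' length; the fingertips stand 22 mm ahead of it and the grasp point (between the pads) lies 3 mm ahead of it (manip.tcp_to_tips is the distance from the TCP to the fingertips, in m); z points along the fingers, x is the direction in which the jaws open and shut, and the axes are right-handed (so a half turn about z gives the same grasp; the last joint's range is limited). The gripper opens to 85 mm and grips with 20 to 120 N. Pads are 22 mm wide; open, the fingers measure 114 mm over their backs; the gripper's body (76 mm by 85 mm) begins 54 mm behind the grasp point. The pads swing forward as they close: fully open they stand 13 mm farther back than shut.
Start: joints at [1.219, 0.053, 1.613, -0, 1.476, -0.119], TCP at [0.144, 0.608, 0.253] pointing down, gripper open.
Joint ranges: [-3.01, 3.01], [-1.01, 2.22], [0.06, 2.58], [-1.02, 4.17], [0.09, 2.62], [-3.14, 3.14]. Speed limits (rad/s): [2.57, 2.57, 3.14, 3.14, 3.14, 3.14].

### API

Orientations are given as a unit quaternion [w, x, y, z].
In Python, from plant import manip gives the robot as it stands.
- The arm moves only by the shell command python3 -m pendant 'ROWS'. ROWS is a JSON object of lists of equal length, an entry for each row: "linear": the shift along the tool's x, y, z in cm, a list of three; "rotation": the turn, a rotation vector about the tool's x, y, z in degrees, a list of three; "grip": the closure, from 0 (fully open) to 1 (shut). A call has exactly 10 rows; each row is the pose to reach, as a shift and turn from the pose commanded when the call began, along the tool's axes at that moment; what a row does not reach only later rows make up. A row lasts 1/12 s, in which the tool goes at most 41.7 mm and 7.16 degrees, less where a joint would pass 70% of its speed; a pose out of reach is approached as far as the arm can. A call with a gripper value outside its range is refused whole. The fingers move at their own pace and stop on an object; the grip force is fixed at half the most. Time passes only in rows, so rows that repeat a pose let the fingers close, or fill a call up. It gives the time, the measured TCP pose, the force and the opening at its end, in the units of the state.
- manip.state(): the state, without advancing time (a new reading comes with each control period).
- manip.grab_frame(name): name is "scene" or "side" or "wrist"; returns the picture (384x512x3 uint8, red, green, blue); there is no depth.
- manip.calibration(name): a dict with "fx", "fy", "cx", "cy" (pixels), "cam_to_world" (4x4, takes a point from camera to world coordinates). Camera axes: x right, y up, looking along -z (the intrinsics and any distortion apply to the point x, -y, -z); pixel columns grow to the right and rows downward; lengths in m; the calibration is good to about 2 mm. The wrist camera is an equidistant fisheye: a pixel r from the principal point sees the ray r / f radians off the axis. A picture is of the moment at which its call begins: read the wrist's pose just before it. calibration takes no time and is no camera call; for the wrist camera it gives the pose at the moment of the call.
- manip.job_done(): hands the job in, once; it reports no verdict.
The state is a dict: "time": time; "joint_pos": joint angles; "joint_vel": joint speeds; "joint_efforts": joint torques, N m; "tool_pos": TCP position; "tool_rot": TCP orientation; "contact_force": force on the tool from outside, world axes, zero at the start; "ft_torque": the same for the moment, N m; "gripper_width": opening from 0.0 (shut) to 1.0 (fully open).
Only numpy, scipy, OpenCV 4.12 (cv2) and the standard library are available. Lean on these libraries where they do the work, as an engineer would, in place of code of your own. Each camera call takes 0.05 s, during which the arm holds its last target. There are 200 camera calls.

### The job

The paper band on the loose tile bundle has to set under pressure. Pick up the bundle, set it on the board of the small press in front of its sprung arm, and slide it lengthwise under the arm until it is home against the wooden stop, straight and centred, with the arm pressing on it; then let go. Leave the plain wooden block where it lies.

Things in the scene. Friction and masses are not known exactly. Their poses are not given: they have to be found in the camera images.
- bundle_center (a point): Centre of the loose bundle of nine tiles in a paper band: 46 mm wide (its x), 70 mm long (its y), 33 mm high (z, up), 0.15 kg. The point is half-way up, 17 mm above its underside. Either end may lead. It lies on the table in a row with a wooden block and a timer.
- holder_home (a point): On the press, a fixed light wooden board 205 x 90 x 10 mm with a steel sprung arm: point on the board's top, centre line, at the foot of the wooden stop (50 mm wide, 22 high, x 0 to 14 mm). x = sliding direction, open end to stop; y across; z up. Board runs x -130 to 75 mm. Bundle home: its centre at x -35 mm, y 0. Fingers on the sides of its rear end (away from the stop) stay clear of the arm.
- holder_arm (a joint): Sprung arm, 24 mm wide, on the centre line, hinged beyond the stop; 0 = at rest, grows as lifted (max 0.5), about 0.1 on the bundle. Its pad at x -22 mm rests 25 mm above the board; from there it turns up to a tip at x -54 mm, underside 42 mm above the board (tip top about 60 mm when on the bundle), so a bundle slid in level on the board lifts it. Presses about 2 N; sliding takes 5 to 12 N.
- row_block: Bystander: plain solid wooden block 58 x 125 x 30 mm (x, y, z); origin at the centre of its underside, z up. Leave it alone.
Not all that is in view belongs to the job. There is more than one size of the part that bears bundle_center; the job needs the largest.

How it is judged:
At the end, for the whole second after the job is handed in: The bundle lies flat, still and upright on the press board, its centre within 15 mm of home along the slide and within 15 mm of the centre line, its length within 12 degrees of the sliding direction, and the sprung arm is lifted and rests on it (joint 0.05 to 0.2) (x of bundle_center in the frame of holder_home between -0.05 and -0.025 m and y of bundle_center in the frame of holder_home between -0.015 and 0.015 m and z of bundle_center in the frame of holder_home below 0.025 m and angle between the y axis of bundle_center and the x axis of holder_home, either way round below 0.21 rad and angle between bundle_center's own z axis and vertical below 0.12 rad and value of joint holder_arm between 0.05 and 0.2 rad and linear speed of bundle below 0.02 m/s); the robot touches nothing.
It fails at once if the plain wooden block is moved by more than 30 mm (distance of row_block from where it was at the start of the episode above 0.03 m).
It also fails if it takes over 48 s, if anything falls off the work surface, if the arm or the gripper's body presses on something with over 40 N, if the wrist force passes 120 N, or if a joint passes its speed limit or range.

## Working session

There is one attempt and no reset: what is moved stays moved. The work goes in short steps, Python scripts to look and compute and a shell command to move; the robot and the scene stay as the last step left them, time stands still between calls to the robot, and variables do not carry over. Pictures are saved under pics/ and viewed, about 8 in all and at most 12, crops included, and the job is handed in when it is done.

```bash
mkdir -p pics; ls; python3 - <<'E'
from plant import manip
import cv2,numpy as np
for n in("scene","side","wrist"):
    c=manip.calibration(n); np.savez(f'pics/{n}0.npz',**{k:np.array(v) for k,v in c.items()})
    print(n,{k:(np.round(v,3).tolist()) for k,v in c.items()})
    cv2.imwrite(f'pics/{n}0.png',manip.grab_frame(n)[:,:,::-1])
s=manip.state();print(s)
a=cv2.imread('pics/scene0.png');cv2.imwrite('pics/scene0b.png',cv2.resize(a,(800,600),interpolation=cv2.INTER_CUBIC))
E
```

```text
pics
scene {'fx': 425.709, 'fy': 425.709, 'cx': 251.436, 'cy': 193.763, 'cam_to_world': [[0.889, 0.334, -0.313, 0.05], [-0.458, 0.636, -0.621, -0.81], [-0.009, 0.695, 0.719, 1.082], [0.0, 0.0, 0.0, 1.0]]}
side {'fx': 415.267, 'fy': 415.267, 'cx': 259.015, 'cy': 192.928, 'cam_to_world': [[0.965, -0.194, 0.174, 0.669], [0.26, 0.663, -0.702, -0.716], [0.021, 0.723, 0.691, 0.803], [0.0, 0.0, 0.0, 1.0]]}
wrist {'fx': 297.319, 'fy': 297.319, 'cx': 253.66, 'cy': 186.226, 'cam_to_world': [[0.23, -0.93, -0.288, 0.07], [0.973, 0.219, 0.07, 0.625], [-0.002, -0.297, 0.955, 0.373], [0.0, 0.0, 0.0, 1.0]]}
{'time': 0.15, 'joint_pos': array([ 1.21902075e+00,  5.32565230e-02,  1.61396823e+00,  2.65703228e-05,
        1.47600683e+00, -1.19011599e-01]), 'joint_vel': array([-2.34898418e-03, -1.50169501e-03, -3.39308260e-03,  2.52714810e-05,
        4.12394842e-03,  1.28524350e-05]), 'joint_efforts': array([ 2.42691294e-04, -3.94238055e+01, -3.70723844e+01, -1.18385378e-04,
        4.60535550e-03,  3.04477135e-05]), 'tool_pos': array([0.14401216, 0.60772245, 0.25231979]), 'tool_rot': array([ 4.17052646e-04,  7.84432753e-01,  6.20213338e-01, -7.05523929e-04]), 'contact_force': array([ 0.05121201, -0.2862827 , -0.22959483]), 'ft_torque': array([-0.04244698,  0.02063112,  0.06984262]), 'gripper_width': 0.9983703973025824}
```

View pics/scene0b.png

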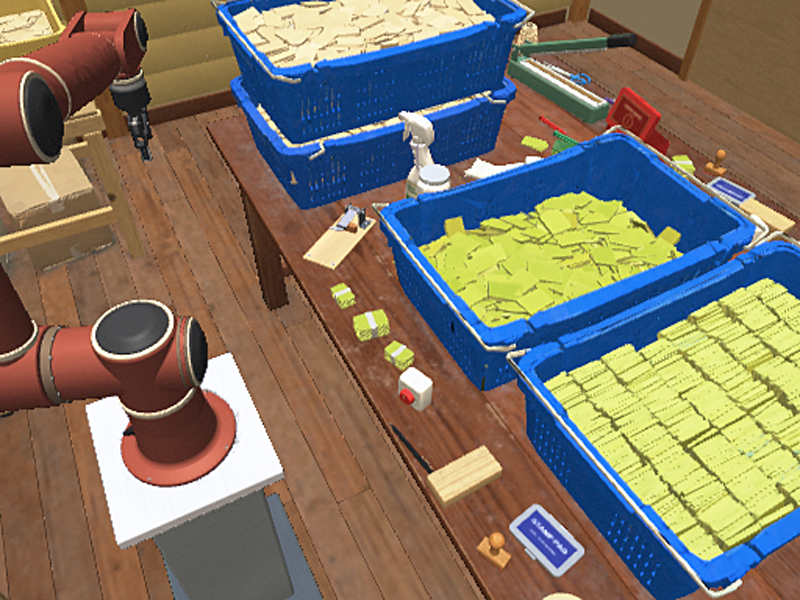

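View pics/wrist0.png

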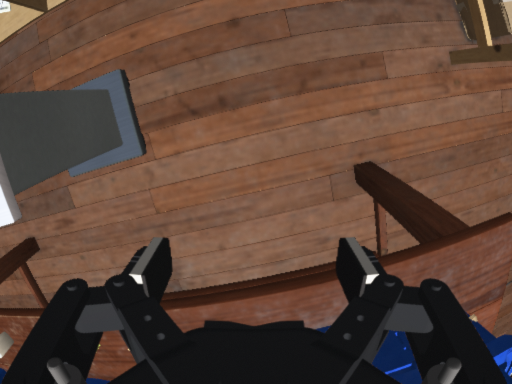

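The scene picture (800 px scale) shows three banded bundles at (343,295), (371,325) and (399,355), a timer at (415,388), the wooden block at (464,474) and the press at (342,238). The wrist view shows only floor. The middle bundle looks the largest, so I'll confirm that in an enlarged crop next to the side view.

```bash
python3 - <<'E'
import cv2,numpy as np
a=cv2.imread('pics/scene0.png');s=cv2.imread('pics/side0.png')
c1=cv2.resize(a[120:260,180:300],None,fx=4,fy=4,interpolation=cv2.INTER_CUBIC) #480x560
can=np.zeros((600,800,3),np.uint8);can[:560,:480]=c1
can[:240,480:]=cv2.resize(s,(320,240))
cv2.imwrite('pics/comp1.png',can)
E
```

```text
(no output)
```

View pics/comp1.png

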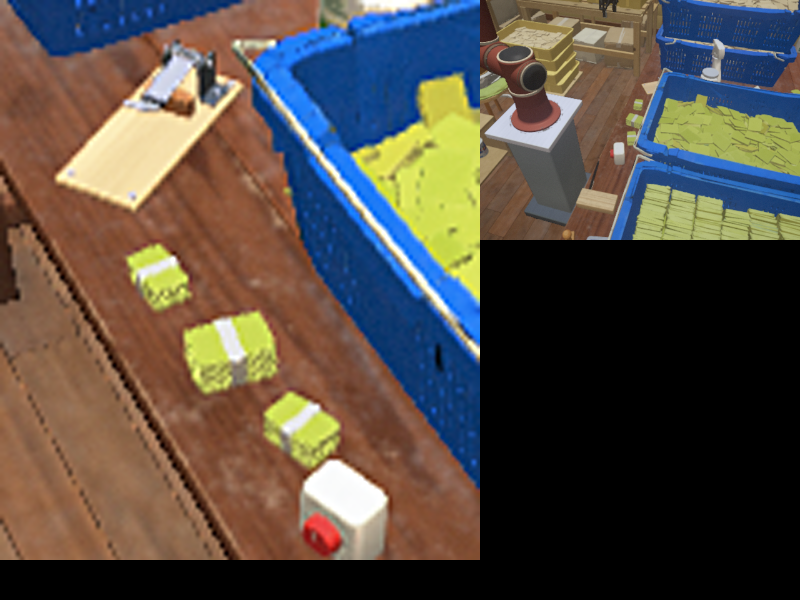

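The crop shows the three candidates at crop px (158,275), (230,350) and (302,428). The middle one at (230,350) is clearly the largest. The press board has corners at (57,180), (135,208) and (243,85). Next I'll convert these to world positions.

```bash
cat > h.py <<'E'
import numpy as np,cv2
def ray(n,uv,fish=False,c=None):
    c=c or dict(np.load(f'pics/{n}.npz')); M=c['cam_to_world']
    x=(uv[0]-c['cx'])/c['fx'];y=(uv[1]-c['cy'])/c['fy']
    if fish:
        r=np.hypot(x,y);d=np.array([np.sin(r)*x/r,-np.sin(r)*y/r,-np.cos(r)])
    else: d=np.array([x,-y,-1.])
    return M[:3,3],M[:3,:3]@d
def hit(n,uv,z,fish=False):
    o,d=ray(n,uv,fish);return o+d*(z-o[2])/d[2]
def proj(n,P,fish=False):
    c=dict(np.load(f'pics/{n}.npz'));M=c['cam_to_world'];p=M[:3,:3].T@(np.asarray(P)-M[:3,3]);p=p*[1,-1,-1]
    if fish:
        th=np.arctan2(np.hypot(p[0],p[1]),p[2]);k=th/np.hypot(p[0],p[1]);u=p[:2]*k
    else:u=p[:2]/p[2]
    return np.array([c['cx']+c['fx']*u[0],c['cy']+c['fy']*u[1]])
E
python3 - <<'E'
from h import *
f=lambda p,z:hit('scene0',np.array(p)/4+[180,120],z)
B=[f(p,.033) for p in[(184,345),(262,312),(276,347),(197,366)]]
print('bundle top',np.round(B,3).tolist(),[round(np.linalg.norm(B[i]-B[(i+1)%4]),3) for i in range(4)],np.mean(B,0).round(3))
P=[f(p,.01) for p in[(57,180),(135,208),(243,85)]]
print('board',np.round(P,3).tolist(),np.linalg.norm(P[0]-P[1]),np.linalg.norm(P[1]-P[2]))
for q in [(158,268),(302,420),(340,490)]:print(f(q,.02).round(3))
E
```

```text
bundle top [[0.405, 0.084, 0.033], [0.479, 0.087, 0.033], [0.472, 0.046, 0.033], [0.404, 0.057, 0.033]] [np.float64(0.075), np.float64(0.042), np.float64(0.068), np.float64(0.026)] [0.44  0.068 0.033]
board [[0.395, 0.349, 0.01], [0.444, 0.279, 0.01], [0.612, 0.394, 0.01]] 0.08519248145803465 0.20259672663131487
[0.427 0.189 0.02 ]
[ 0.459 -0.025  0.02 ]
[ 0.453 -0.101  0.02 ]
```

```bash
python3 - <<'E'
from h import *
from plant import manip
print(manip.tcp_to_tips)
f=lambda p,z:hit('scene0',np.array(p)*.64,z).round(3).tolist()
print('mid crate front corner base',f((482,388),0),'stack base left corner',f((305,208),0))
for z in(.15,.2,.25,.3):print(z,'rim front',f((488,328),z),'rim left',f((385,218),z),'stack rim',f((250,105),z))
E
```

```text
0.022
mid crate front corner base [0.57, -0.171, 0.0] stack base left corner [0.475, 0.54, 0.0]
0.15 rim front [0.583, -0.147, 0.15] rim left [0.56, 0.236, 0.15] stack rim [0.454, 0.848, 0.15]
0.2 rim front [0.555, -0.183, 0.2] rim left [0.533, 0.18, 0.2] stack rim [0.432, 0.759, 0.2]
0.25 rim front [0.526, -0.218, 0.25] rim left [0.505, 0.123, 0.25] stack rim [0.411, 0.67, 0.25]
0.3 rim front [0.497, -0.254, 0.3] rim left [0.478, 0.067, 0.3] stack rim [0.389, 0.581, 0.3]
```

```bash
python3 -m pendant '{"linear":[[-2.3,3.3,-0.8],[-4.6,6.7,-2],[-7,10,-3],[-9.2,13.4,-4],[-11.5,16.7,-5],[-13.8,20,-6],[-16,23.4,-7],[-18.4,26.7,-8],[-20.7,30,-8],[-23,33.4,-8]],"rotation":[[0,0,-1],[0,0,-3],[0,0,-4],[0,0,-6],[0,0,-7],[0,0,-8],[0,0,-10],[0,0,-11],[0,0,-12],[0,0,-13.3]],"grip":[0,0,0,0,0,0,0,0,0,0]}'
```

```text
time: 0.98
tool_pos: [0.4172, 0.3056, 0.3343]
tool_rot: [0.0, 0.707, 0.707, 0.001]
contact_force: [0.7, 0.4, -0.0]
gripper_width: 0.996
```

```bash
python3 -m pendant '{"linear":[[-3,2.5,0],[-5.5,5,0],[-8.5,8,0],[-8.5,8,0],[-8.5,8,0],[-8.5,8,0],[-8.5,8,0],[-8.5,8,0],[-8.5,8,0],[-8.5,8,0]],"rotation":[[0,0,0],[0,0,0],[0,0,0],[0,0,0],[0,0,0],[0,0,0],[0,0,0],[0,0,0],[0,0,0],[0,0,0]],"grip":[0,0,0,0,0,0,0,0,0,0]}'; python3 - <<'E'
from plant import manip
import cv2,numpy as np
c=manip.calibration('wrist'); np.savez('pics/wrist1.npz',**{k:np.array(v) for k,v in c.items()})
a=manip.grab_frame('wrist')[:,:,::-1]
cv2.imwrite('pics/wrist1.png',a)
cv2.imwrite('pics/wrist1b.png',cv2.resize(a,(800,600),interpolation=cv2.INTER_CUBIC))
E
```

```text
time: 1.82
tool_pos: [0.4955, 0.2231, 0.3334]
tool_rot: [0.0, 0.707, 0.707, 0.0]
contact_force: [0.1, 0.9, 0.4]
gripper_width: 0.998
```

View pics/wrist1b.png

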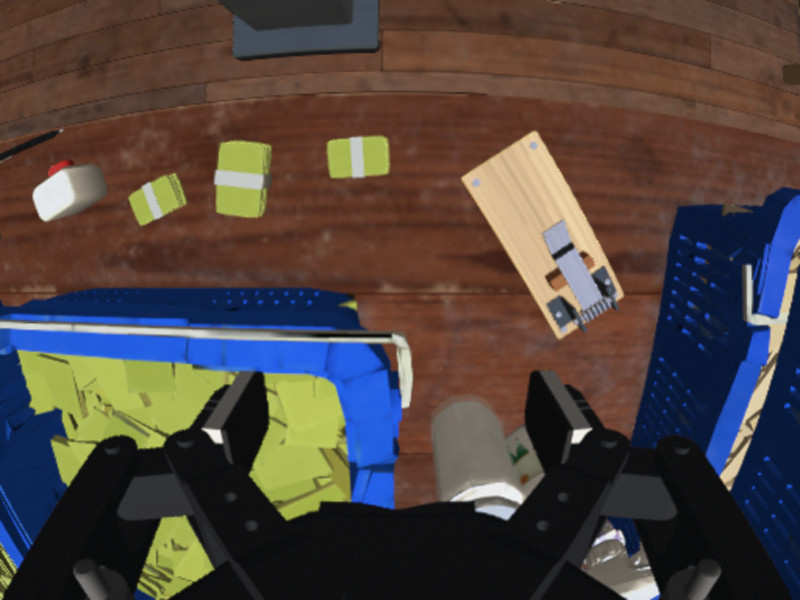

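The wrist view (800 px scale) shows the big bundle at (242,180) with a small bundle on each side of it. The press board corners are at (462,180), (537,131), (623,295) and (562,339). I'll convert these and check them with an overlay.

```bash
cat > fit.py <<'E'
from h import *
from scipy.optimize import least_squares
f=lambda p,z:hit('wrist1',np.array(p)*.64,z,True)
P=[f(p,.01) for p in[(462,180),(537,131),(623,295),(562,339)]]
print('board',np.round(P,3).tolist(),[round(np.linalg.norm(P[i]-P[(i+1)%4]),3) for i in range(4)])
loc=np.array([[-.13,-.045],[-.13,.045],[.075,.045],[.075,-.045]])
def R(t):return np.array([[np.cos(t),-np.sin(t)],[np.sin(t),np.cos(t)]])
r=least_squares(lambda v:(loc@R(v[2]).T+v[:2]-np.array(P)[:,:2]).ravel(),[.53,.39,.6])
print('home',r.x[:2].round(4),np.degrees(r.x[2]).round(2),'res',r.fun.round(4))
home=r.x
a=cv2.imread('pics/wrist1.png')
m=cv2.inRange(cv2.cvtColor(a,cv2.COLOR_BGR2HSV),(24,90,90),(42,255,255))
B=[f(p,.033) for p in[(219,142),(266,143),(261,217),(217,214)]]
print('bundle',np.round(B,3).tolist(),[round(np.linalg.norm(B[i]-B[(i+1)%4]),3) for i in range(4)])
bl=np.array([[-.035,.023],[-.035,-.023],[.035,-.023],[.035,.023]])[[1,0,3,2]]
r=least_squares(lambda v:(bl@R(v[2]).T+v[:2]-np.array(B)[:,:2]).ravel(),[.44,.068,0])
print('bundle c',r.x[:2].round(4),np.degrees(r.x[2]).round(2),'res',r.fun.round(4))
b=r.x
S=5;can=np.zeros((600,800,3),np.uint8)
def crop(x0,y0,w,h):return cv2.resize(a[y0:y0+h,x0:x0+w],None,fx=S,fy=S,interpolation=cv2.INTER_CUBIC)
c1=crop(125,80,60,70);c2=crop(290,75,100,118)
def poly(img,pts,x0,y0,col):
    q=np.array([(proj('wrist1',p,True)+.5-[x0,y0])*S for p in pts]).astype(int);cv2.polylines(img,[q],True,col,1)
for z,col in((.033,(0,0,255)),(0,(255,0,0))):poly(c1,[np.r_[q,z] for q in bl@R(b[2]).T+b[:2]],125,80,col)
H=lambda L,z:[np.r_[R(home[2])@np.array(q)+home[:2],z] for q in L]
poly(c2,H(loc,.01),290,75,(0,0,255))
poly(c2,H([(0,-.025),(0,.025),(.014,.025),(.014,-.025)],.032),290,75,(0,255,0))
poly(c2,H([(-.054,-.012),(-.054,.012)],.052),290,75,(255,0,255))
can[:350,:300]=c1;can[:590,300:800]=c2
cv2.imwrite('pics/comp2.png',can)
E
python3 fit.py
```

```text
board [[0.446, 0.285, 0.01], [0.395, 0.358, 0.01], [0.561, 0.47, 0.01], [0.611, 0.402, 0.01]] [np.float64(0.089), np.float64(0.2), np.float64(0.084), np.float64(0.203)]
home [0.526  0.3944] 34.84 res [-0.001  -0.0016 -0.0014 -0.0008  0.0006  0.0044  0.0019 -0.002 ]
bundle [[0.404, 0.056, 0.033], [0.408, 0.103, 0.033], [0.478, 0.095, 0.033], [0.473, 0.051, 0.033]] [np.float64(0.047), np.float64(0.069), np.float64(0.045), np.float64(0.069)]
bundle c [0.4409 0.0763] -5.46 res [-0.0006  0.0004 -0.0003 -0.0004  0.0004  0.0005  0.0004 -0.0005]
```

View pics/comp2.png

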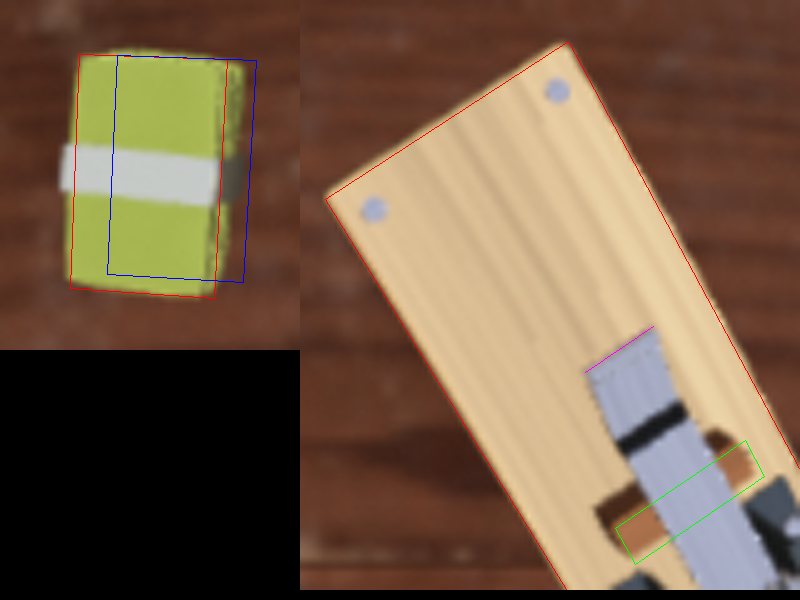

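The bundle sits at about (0.441, 0.074) with yaw -5.5°, and its measured sides of 46 x 69 mm match the size given. Home is at about (0.525, 0.393) with yaw 34.8°, and the arm-tip overlay agrees. Now I'll move to hover over the bundle's rear end.

```bash
python3 -m pendant '{"linear":[[-3,-1.7,1],[-6,-3.4,2.5],[-9,-5,4.5],[-12,-6.6,7],[-14.7,-8,10],[-14.7,-8,13.8],[-14.7,-8,17.6],[-14.7,-8,21.4],[-14.7,-8,24],[-14.7,-8,25]],"rotation":[[0,0,1],[0,0,2],[0,0,3],[0,0,4],[0,0,5.5],[0,0,5.5],[0,0,5.5],[0,0,5.5],[0,0,5.5],[0,0,5.5]],"grip":[0,0,0,0,0,0,0,0,0,0]}'; python3 - <<'E'
from plant import manip
import cv2,numpy as np
c=manip.calibration('wrist'); np.savez('pics/wrist2.npz',**{k:np.array(v) for k,v in c.items()})
cv2.imwrite('pics/wrist2.png',manip.grab_frame('wrist')[:,:,::-1])
E
```

```text
time: 2.7
tool_pos: [0.4125, 0.0754, 0.0788]
tool_rot: [-0.003, 0.74, 0.672, -0.003]
contact_force: [-1.5, 1.3, -0.5]
gripper_width: 1.001
```

View pics/wrist2.png

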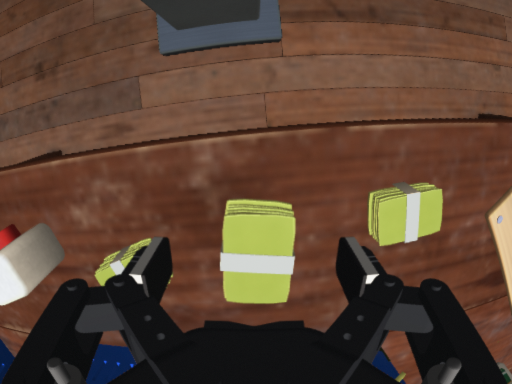

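The bundle lies between the jaws: cols 223–293 against jaw faces at 170 and 338, rear edge at row 200. The small bundle at (135,262) is close to the left finger, so I'll check that clearance.

```bash
python3 - <<'E'
from h import *
for p in[(172,280),(165,240),(150,238),(97,270)]:print(p,[hit('wrist2',p,z,True).round(3).tolist()[:2] for z in(0,.01,.02)])
print('bundle rear top',[hit('wrist2',p,.033,True).round(3).tolist() for p in[(224,213),(295,216),(290,303),(226,302)]])
print('finger outer tip',proj('wrist2',[.4125-.0957*.057,.0754-.057,.058],True),proj('wrist2',[.4125-.0957*.0425,.0754-.0425,.058],True))
E
```

```text
(172, 280) [[0.472, 0.001], [0.465, 0.005], [0.459, 0.009]]
(165, 240) [[0.434, 0.003], [0.43, 0.007], [0.425, 0.011]]
(150, 238) [[0.432, -0.009], [0.427, -0.004], [0.422, 0.0]]
(97, 270) [[0.461, -0.07], [0.455, -0.062], [0.449, -0.055]]
bundle rear top [[0.403, 0.057, 0.033], [0.409, 0.1, 0.033], [0.476, 0.094, 0.033], [0.471, 0.049, 0.033]]
finger outer tip [152.7114874 241.9523786] [177.48416176 242.92218345]
```

```bash
python3 -m pendant '{"linear":[[0,0.2,1.5],[0,0.2,3],[0,0.2,4.2],[0,0.2,5],[0,0.2,5.2],[0,0.2,5.2],[0,0.2,5.2],[0,0.2,5.2],[0,0.2,5.2],[0,0.2,5.2]],"rotation":[[0,0,0],[0,0,0],[0,0,0],[0,0,0],[0,0,0],[0,0,0],[0,0,0],[0,0,0],[0,0,0],[0,0,0]],"grip":[0,0,0,0,0,0,0,0,0,0]}'
```

```text
time: 3.58
tool_pos: [0.4185, 0.0751, 0.032]
tool_rot: [0.0, 0.74, 0.672, 0.0]
contact_force: [-0.1, -0.6, 0.1]
gripper_width: 1.004
```

```bash
python3 -m pendant '{"linear":[[0,-0.4,0.5],[0,-0.4,0.5],[0,-0.4,0.5],[0,-0.4,0.5],[0,-0.4,0.5],[0,-0.4,0.5],[0,-0.4,0.5],[0,-0.4,0.5],[0,-0.4,0.5],[0,-0.4,0.5]],"rotation":[[0,0,0],[0,0,0],[0,0,0],[0,0,0],[0,0,0],[0,0,0],[0,0,0],[0,0,0],[0,0,0],[0,0,0]],"grip":[0,0,0.5,1,1,1,1,1,1,1]}'
```

```text
time: 4.42
tool_pos: [0.4144, 0.0755, 0.0267]
tool_rot: [0.0, 0.74, 0.672, 0.0]
contact_force: [0.2, -0.6, 3.2]
gripper_width: 0.524
```

```bash
python3 -m pendant '{"linear":[[0,0,-2],[0,0,-5],[1,0,-8],[4,0,-9],[7,-0.3,-9],[10,-0.6,-9],[13,-0.9,-9],[16,-1.2,-9],[19,-1.4,-9],[22,-1.6,-9]],"rotation":[[0,0,0],[0,0,0],[0,0,-4],[0,0,-10],[0,0,-16],[0,0,-21],[0,0,-26],[0,0,-31],[0,0,-36],[0,0,-40.3]],"grip":[1,1,1,1,1,1,1,1,1,1]}'; python3 -m pendant '{"linear":[[1.5,0.7,0],[1.5,0.7,0],[1.5,0.7,0],[1.5,0.7,0],[1.5,0.7,0],[1.5,0.7,0],[1.5,0.7,0],[1.5,0.7,0],[1.5,0.7,0],[1.5,0.7,0]],"rotation":[[0,0,0],[0,0,0],[0,0,0],[0,0,0],[0,0,0],[0,0,0],[0,0,0],[0,0,0],[0,0,0],[0,0,0]],"grip":[1,1,1,1,1,1,1,1,1,1]}';python3 - <<'E'
from plant import manip
import cv2,numpy as np
s=manip.state();print(s['tool_pos'],s['tool_rot'])
c=manip.calibration('wrist'); np.savez('pics/wrist3.npz',**{k:np.array(v) for k,v in c.items()})
a=manip.grab_frame('wrist')[:,:,::-1];cv2.imwrite('pics/wrist3.png',a)
cv2.imwrite('pics/wrist3b.png',cv2.resize(a,(800,600),interpolation=cv2.INTER_CUBIC))
cs=manip.grab_frame('scene')[:,:,::-1];cv2.imwrite('pics/scene3.png',cs)
E
```

```text
time: 5.25
tool_pos: [0.4181, 0.2971, 0.115]
tool_rot: [-0.001, 0.462, 0.887, -0.001]
contact_force: [0.8, -1.1, -2.5]
gripper_width: 0.524
time: 6.08
tool_pos: [0.4166, 0.3121, 0.1164]
tool_rot: [0.0, 0.464, 0.886, 0.0]
contact_force: [-0.9, 0.0, -2.7]
gripper_width: 0.528
[0.41657957 0.3121003  0.11640124] [4.93119028e-05 4.63765402e-01 8.85958037e-01 7.98871378e-05]
```

View pics/wrist3b.png

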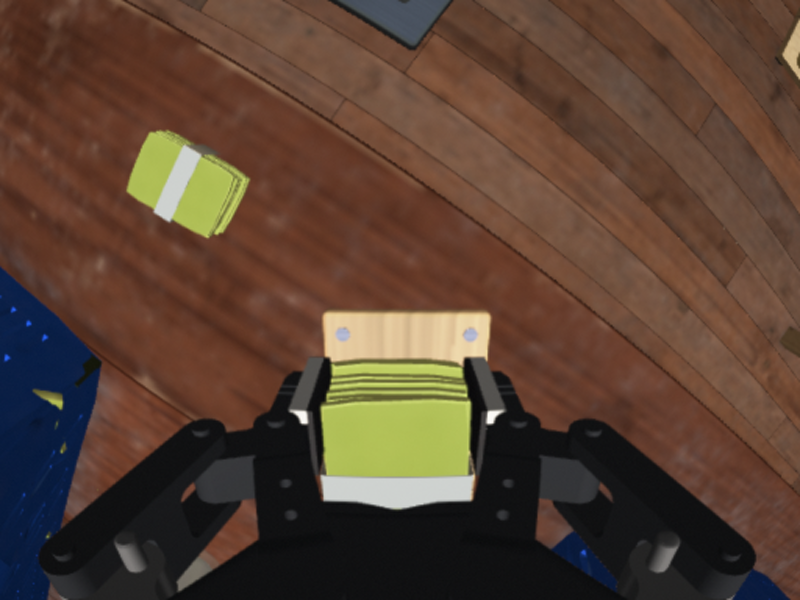

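The bundle is held. The rear board edge runs from (324,313) to (490,313), level in the image, so the yaw matches. I'll use it to refine the board's open end and centre line.

```bash
python3 - <<'E'
from h import *
f=lambda p,z:hit('wrist3',np.array(p)*.64,z,True)
A=f((323,312),.01);B=f((491,312),.01);print(A,B,np.linalg.norm(A-B))
y=np.radians(34.7);u=np.array([np.cos(y),np.sin(y)]);n=np.array([-u[1],u[0]])
t=np.array([.41658,.3121])
for q in(A,B,(A+B)/2):print('rel TCP along,across(left+) mm',((q[:2]-t)@u*1e3).round(1),((q[:2]-t)@n*1e3).round(1))
d=(B-A)[:2];print('edge normal yaw',np.degrees(np.arctan2(d[1],d[0]))-90)
print('est home rel',(np.array([.525,.393])-t)@u,(np.array([.525,.393])-t)@n)
# held bundle edges at top z: underside=z_tcp-.0267
z=.1164-.0267
for nm,p,zz in(('rear top L',(322,400),z+.033),('rear top R',(469,400),z+.033),('bot rear L',(330,362),z),('bot rear R',(464,362),z)):
    q=f(p,zz);print(nm,((q[:2]-t)@u*1e3).round(1),((q[:2]-t)@n*1e3).round(1))
E
```

```text
[0.44293362 0.28331812 0.01      ] [0.39265377 0.35582232 0.01      ] 0.08823220327349023
rel TCP along,across(left+) mm 5.3 -38.7
rel TCP along,across(left+) mm 5.2 49.6
rel TCP along,across(left+) mm 5.3 5.5
edge normal yaw 34.74034107654596
est home rel 0.13519157037410787 0.004790166989014542
rear top L -8.6 -21.5
rear top R -8.7 20.5
bot rear L -4.7 -23.7
bot rear R -4.8 23.7
```

```bash
python3 -m pendant '{"linear":[[0.3,0.5,0.5],[0.55,1,2],[0.55,1,4],[0.55,1,5.5],[0.55,1,6.5],[0.55,1,7.2],[0.55,1,7.5],[0.55,1,7.8],[0.55,1,7.8],[0.55,1,7.8]],"rotation":[[0,0,0],[0,0,0],[0,0,0],[0,0,0],[0,0,0],[0,0,0],[0,0,0],[0,0,0],[0,0,0],[0,0,0]],"grip":[1,1,1,1,1,1,1,1,1,1]}';python3 - <<'E'
from plant import manip
import cv2,numpy as np
can=np.zeros((600,800,3),np.uint8)
for i,n in enumerate(('scene','side')):
    a=manip.grab_frame(n)[:,:,::-1];cv2.imwrite(f'pics/{n}4.png',a)
    x0,y0=((180,100),(220,110))[i]
    can[:600,i*400:i*400+400]=cv2.resize(a[y0:y0+120,x0:x0+80],(400,600),interpolation=cv2.INTER_CUBIC)
cv2.imwrite('pics/comp4.png',can)
E
```

```text
time: 7.02
tool_pos: [0.4221, 0.3228, 0.039]
tool_rot: [0.0, 0.464, 0.886, 0.001]
contact_force: [0.1, -1.0, -1.6]
gripper_width: 0.524
```

View pics/comp4.png

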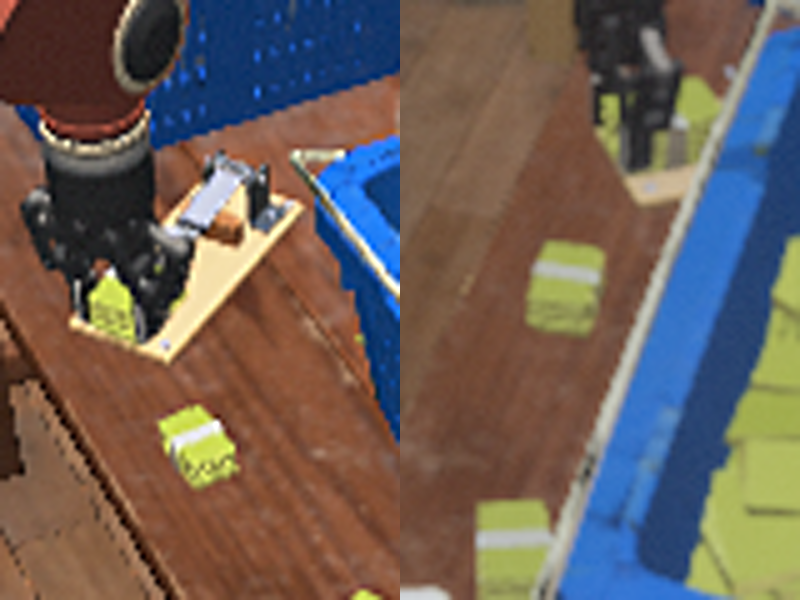

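The composite shows the bundle over the board's open end in front of the arm, aligned with it. I can't tell whether it is level, so I'll set it down, release, let it settle flat and re-grip.

```bash
python3 -m pendant '{"linear":[[0,0,0.1],[0,0,0.2],[0,0,0.2],[0,0,0.2],[0,0,0.2],[0,0,0.2],[0,0,0.2],[0,0,0.2],[0,0,0.2],[0,0,0.2]],"rotation":[[0,0,0],[0,0,0],[0,0,0],[0,0,0],[0,0,0],[0,0,0],[0,0,0],[0,0,0],[0,0,0],[0,0,0]],"grip":[1,1,1,0.3,0.3,0.3,0.3,0.3,0.3,0.3]}';python3 - <<'E'
from plant import manip
import cv2,numpy as np
c=manip.calibration('wrist'); np.savez('pics/wrist5.npz',**{k:np.array(v) for k,v in c.items()})
a=manip.grab_frame('wrist')[:,:,::-1];cv2.imwrite('pics/wrist5.png',a)
cv2.imwrite('pics/wrist5b.png',cv2.resize(a[150:350,120:390],(800,593),interpolation=cv2.INTER_CUBIC))
E
```

```text
time: 7.95
tool_pos: [0.4216, 0.3225, 0.0363]
tool_rot: [0.0, 0.464, 0.886, 0.0]
contact_force: [0.5, 0.1, 0.3]
gripper_width: 0.697
```

View pics/wrist5b.png

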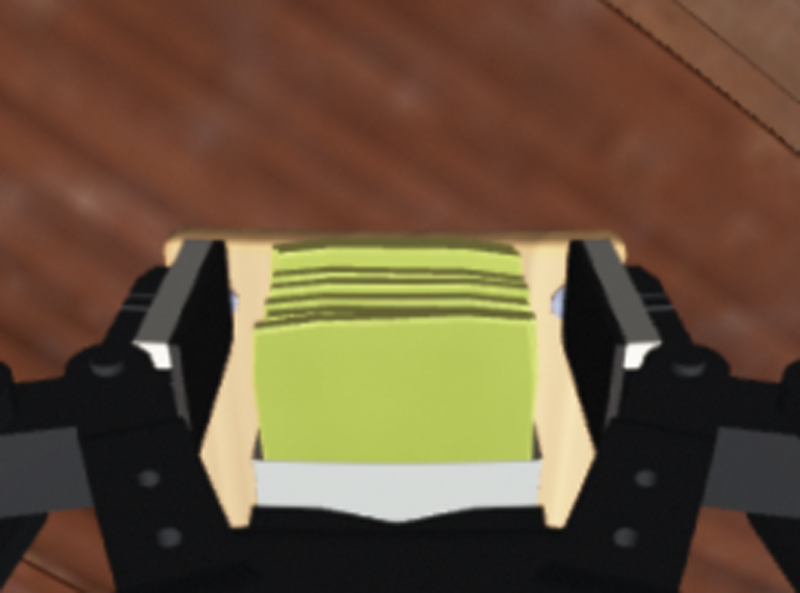

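```bash
python3 - <<'E'
from h import *
k=270/800
f=lambda p,z:hit('wrist5',np.array(p)*k+[120,150],z,True)
y=np.radians(34.7);u=np.array([np.cos(y),np.sin(y)]);n=np.array([-u[1],u[0]])
t=np.array([.4216,.3225])
for nm,p,z in(('board L',(167,237),.01),('board R',(624,237),.01),('rear bot',(395,243),.01),('rear top L',(255,322),.043),('rear top R',(535,316),.043),('band rear L',(253,461),.043),('band rear R',(541,461),.043)):
    q=f(p,z);print(nm,((q[:2]-t)@u*1e3).round(1),((q[:2]-t)@n*1e3).round(1))
E
```

```text
board L -5.5 -43.5
board R -5.6 42.8
rear bot -4.9 -0.4
rear top L -7.4 -21.5
rear top R -8.6 20.7
band rear L 20.3 -24.0
band rear R 20.2 24.0
```

The bundle is flat on the board and centred within 1 mm. I'll re-grip, then slide it about 57 mm.

```bash
python3 -m pendant '{"linear":[[0,0,0],[0,0,0],[0,0,0],[0,0,0],[0,0,0],[0,0,0],[0,0.5,0],[0,1,0],[0,1.5,0],[0,2,0]],"rotation":[[0,0,0],[0,0,0],[0,0,0],[0,0,0],[0,0,0],[0,0,0],[0,0,0],[0,0,0],[0,0,0],[0,0,0]],"grip":[1,1,1,1,1,1,1,1,1,1]}'; python3 -m pendant '{"linear":[[0,0.4,0],[0,0.8,0],[0,1.2,0],[0,1.6,0],[0,2,0],[0,2.4,0],[0,2.8,0],[0,3.2,0],[0,3.6,0],[0,3.6,0]],"rotation":[[0,0,0],[0,0,0],[0,0,0],[0,0,0],[0,0,0],[0,0,0],[0,0,0],[0,0,0],[0,0,0],[0,0,0]],"grip":[1,1,1,1,1,1,1,1,1,1]}'
```

```text
time: 8.83
tool_pos: [0.4375, 0.3336, 0.0366]
tool_rot: [-0.001, 0.464, 0.886, -0.001]
contact_force: [-4.6, -3.1, 7.4]
gripper_width: 0.52
time: 9.67
tool_pos: [0.4667, 0.354, 0.0366]
tool_rot: [-0.001, 0.463, 0.886, -0.002]
contact_force: [-5.7, -2.9, 8.5]
gripper_width: 0.521
```

```bash
python3 -m pendant '{"linear":[[0,0.15,0],[0,0.3,0],[0,0.4,0],[0,0.5,0],[0,0.5,0],[0,0.5,0],[0,0.5,0],[0,0.5,0],[0,0.5,0],[0,0.5,0]],"rotation":[[0,0,0],[0,0,0],[0,0,0],[0,0,0],[0,0,0],[0,0,0],[0,0,0],[0,0,0],[0,0,0],[0,0,0]],"grip":[1,1,1,1,1,1,1,1,1,1]}'; python3 -m pendant '{"linear":[[0,0.1,0],[0,0.2,0],[0,0.2,0],[0,0.2,0],[0,0.2,0],[0,0.2,0],[0,0.2,0],[0,0.2,0],[0,0.2,0],[0,0.2,0]],"rotation":[[0,0,0],[0,0,0],[0,0,0],[0,0,0],[0,0,0],[0,0,0],[0,0,0],[0,0,0],[0,0,0],[0,0,0]],"grip":[1,1,1,1,1,1,1,1,1,1]}'
```

```text
time: 10.5
tool_pos: [0.4701, 0.3564, 0.0366]
tool_rot: [-0.001, 0.463, 0.886, -0.002]
contact_force: [-7.6, -5.4, 11.4]
gripper_width: 0.519
time: 11.33
tool_pos: [0.4717, 0.3575, 0.0366]
tool_rot: [-0.001, 0.463, 0.886, -0.002]
contact_force: [-8.7, -6.1, 10.3]
gripper_width: 0.521
```

```bash
python3 -m pendant '{"linear":[[0,0.1,0],[0,0.2,0],[0,0.3,0],[0,0.3,0],[0,0.3,0],[0,0.3,0],[0,0.3,0],[0,0.3,0],[0,0.3,0],[0,0.3,0]],"rotation":[[0,0,0],[0,0,0],[0,0,0],[0,0,0],[0,0,0],[0,0,0],[0,0,0],[0,0,0],[0,0,0],[0,0,0]],"grip":[1,1,1,1,1,1,1,1,1,1]}'; python3 - <<'E'
from plant import manip
import cv2,numpy as np
can=np.zeros((600,800,3),np.uint8)
a=manip.grab_frame('scene')[:,:,::-1];cv2.imwrite('pics/scene6.png',a)
can[:,:400]=cv2.resize(a[110:200,185:245],(400,600),interpolation=cv2.INTER_CUBIC)
c=manip.calibration('wrist'); np.savez('pics/wrist6.npz',**{k:np.array(v) for k,v in c.items()})
w=manip.grab_frame('wrist')[:,:,::-1];cv2.imwrite('pics/wrist6.png',w)
can[:338,400:]=cv2.resize(w,(400,300))[:338] if 0 else cv2.resize(w[130:350,120:380],(400,338),interpolation=cv2.INTER_CUBIC)
cv2.imwrite('pics/comp6.png',can)
E
```

```text
time: 12.17
tool_pos: [0.4742, 0.3592, 0.0366]
tool_rot: [-0.001, 0.463, 0.886, -0.002]
contact_force: [-8.5, -6.5, 10.8]
gripper_width: 0.518
```

View pics/comp6.png

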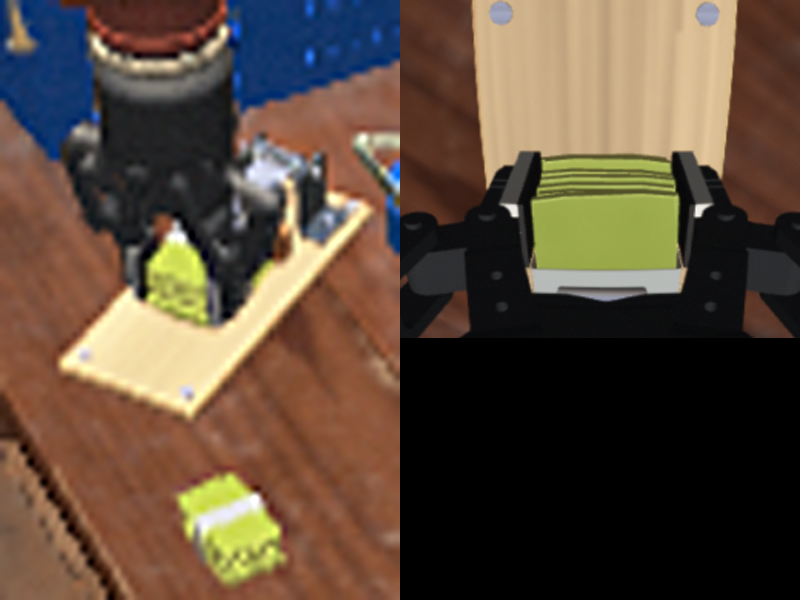

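The wrist crop shows the bundle straight on the board with the arm's tip just over the band. The force has not stepped up, so it is not at the stop yet. I'll push on in small steps.

```bash
python3 - <<'E'
from h import *
k=260/400
f=lambda p,z:hit('wrist6',(np.array(p)-[400,0])*k+[120,130],z,True)
y=np.radians(34.7);u=np.array([np.cos(y),np.sin(y)]);n=np.array([-u[1],u[0]])
t=np.array([.4742,.3592])
for nm,p,z in(('rear bot',(606,156),.01),('rear top L',(533,200),.043),('rear top R',(677,194),.043),('band rear L',(530,269),.043),('band rear R',(681,269),.043),('screw L',(501,12),.01),('screw R',(707,12),.01)):
    q=f(p,z);print(nm,((q[:2]-t)@u*1e3).round(1),((q[:2]-t)@n*1e3).round(1))
k=270/800
from h import hit
E
python3 -m pendant '{"linear":[[0,0.1,0],[0,0.2,0],[0,0.3,0],[0,0.3,0],[0,0.3,0],[0,0.3,0],[0,0.3,0],[0,0.3,0],[0,0.3,0],[0,0.3,0]],"rotation":[[0,0,0],[0,0,0],[0,0,0],[0,0,0],[0,0,0],[0,0,0],[0,0,0],[0,0,0],[0,0,0],[0,0,0]],"grip":[1,1,1,1,1,1,1,1,1,1]}'
```

```text
rear bot -5.3 -0.1
rear top L -6.5 -21.5
rear top R -8.7 20.5
band rear L 20.0 -24.5
band rear R 19.9 24.0
screw L -56.8 -34.8
screw R -56.9 33.0
time: 13.1
tool_pos: [0.4747, 0.3596, 0.0366]
tool_rot: [-0.003, 0.463, 0.886, -0.005]
contact_force: [-16.3, -11.7, 19.5]
gripper_width: 0.522
```

Forward motion stopped (0.6 mm for 3 mm commanded) and the force rose to 20 N, so the bundle is home against the stop. I'll ease the push, release, and back out.

```bash
python3 -m pendant '{"linear":[[0,-0.1,0],[0,-0.22,0],[0,-0.22,0],[0,-0.22,0],[0,-0.22,0],[0,-0.22,0],[0,-0.22,0],[0,-0.22,0],[0,-0.22,0],[0,-0.22,0]],"rotation":[[0,0,0],[0,0,0],[0,0,0],[0,0,0],[0,0,0],[0,0,0],[0,0,0],[0,0,0],[0,0,0],[0,0,0]],"grip":[1,1,1,1,0.3,0,0,0,0,0]}'; python3 -m pendant '{"linear":[[0,-0.5,0],[0,-1.5,0],[0,-3,-0.2],[0,-5,-0.5],[0,-7,-2],[0,-8,-5],[0,-8,-8],[0,-8,-11],[0,-8,-13],[0,-8,-14]],"rotation":[[0,0,0],[0,0,0],[0,0,0],[0,0,0],[0,0,0],[0,0,0],[0,0,0],[0,0,0],[0,0,0],[0,0,0]],"grip":[0,0,0,0,0,0,0,0,0,0]}'
```

```text
time: 13.93
tool_pos: [0.4764, 0.3606, 0.0361]
tool_rot: [-0.0, 0.464, 0.886, -0.0]
contact_force: [0.4, -0.4, -0.9]
gripper_width: 0.999
time: 14.77
tool_pos: [0.4114, 0.3154, 0.18]
tool_rot: [0.002, 0.464, 0.886, 0.002]
contact_force: [0.4, -0.2, 0.0]
gripper_width: 1.002
```

```bash
python3 -m pendant '{"linear":[[0,0,-3],[0,0,-6],[0,0,-10],[0,2,-13],[0,5,-15],[0,8,-15],[0,11,-15],[0,12,-15],[0,12,-15],[0,12,-15]],"rotation":[[0,0,0],[0,0,0],[0,0,0],[0,0,0],[0,0,0],[0,0,0],[0,0,0],[0,0,0],[0,0,0],[0,0,0]],"grip":[0,0,0,0,0,0,0,0,0,0]}'; python3 - <<'E'
from plant import manip
import cv2,numpy as np
can=np.zeros((600,800,3),np.uint8)
a=manip.grab_frame('scene')[:,:,::-1];cv2.imwrite('pics/scene7.png',a)
can[:,:400]=cv2.resize(a[110:200,185:245],(400,600),interpolation=cv2.INTER_CUBIC)
c=manip.calibration('wrist'); np.savez('pics/wrist7.npz',**{k:np.array(v) for k,v in c.items()})
w=manip.grab_frame('wrist')[:,:,::-1];cv2.imwrite('pics/wrist7.png',w)
can[:,400:]=cv2.resize(w[90:240,200:300],(400,600),interpolation=cv2.INTER_CUBIC)
cv2.imwrite('pics/comp7.png',can)
E
```

```text
time: 15.6
tool_pos: [0.5086, 0.3829, 0.3244]
tool_rot: [-0.001, 0.464, 0.886, -0.002]
contact_force: [-0.5, 0.5, -0.2]
gripper_width: 1.001
```

View pics/comp7.png

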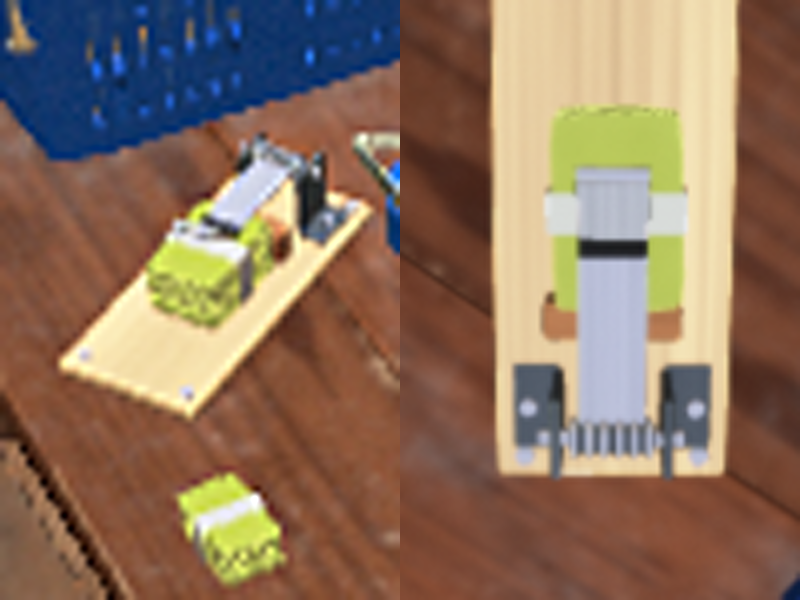

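The bundle lies straight against the stop, with its centre at col 617 and the board's at 614. The arm's pad rests on its top and the gripper is clear. Handing in.

```bash
python3 - <<'E'
from h import *
f=lambda p,z:hit('wrist7',(np.array(p)-[400,0])*.25+[200,90],z,True)[:2]
y=np.radians(34.7);u=np.array([np.cos(y),np.sin(y)]);n=np.array([-u[1],u[0]])
L=f((498,474),.01);R=f((724,474),.01);hm=(L+R)/2-.075*u
for p in((554,115),(684,115),(681,310),(554,310)):
    q=f(p,.043)-hm;print((q@u*1e3).round(1),(q@n*1e3).round(1))
from plant import manip
print(manip.job_done())
E
```

```text
-67.0 -19.2
-67.1 24.6
0.8 24.4
0.8 -19.8
the job is handed in; nothing more can be done
None
```

I picked up the largest (middle) bundle by its rear end and set it on the press board in front of the arm. I released it there once so it could settle flat, then gripped it again and slid it in. It stopped against the wooden stop, where the push force rose from about 11 N to 20 N and it barely moved further. I eased off, let go, backed out and handed the job in at about 15.7 s.

**Last checks:** These come from the final wrist picture, in the frame of the press.
- **Position:** the bundle spans x −67 to +1 mm, so its centre is at about −33 mm (home is −35, allowed −50 to −25). It sits about 2.5 mm off the centre line.
- **Angle:** its sides are within 1° of the sliding direction.
- **Release:** the arm's pad rests on the bundle, the gripper is clear and the contact force is about zero.
- **Wooden block:** I never went near it.

**Not confirmed:**
- I had no reading of the arm joint's value; I judged it only from the pictures.
- The front edge at +1 mm overlaps the stop slightly, which is within the 2 mm calibration error.
- While the bundle was still in the gripper it looked slightly pitched. That is why I let it settle before sliding it in.

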